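Stamp the practice pad

ROBOT

A 7-joint arm with a two-finger parallel gripper is mounted at the origin on a cart in front of the work surface, level with it; the furniture and walls round the work are solid. World frame = base frame: x ahead of the robot, y to its left, z up, the work surface at z = 0. Lengths are in m, angles in rad, forces in N, time in s.
With the tool pointing down it reaches from about 0.4 to 0.875 m from the base axis. Payload 6.5 kg.
Tool frame: the origin (TCP) lies at the very end of the fingers, on their centre line; the grasp point (between the pads) lies 19 mm behind it; z points along the fingers, y is the line along which they close (so a half turn about z gives the same grasp; the last joint's range is limited). The gripper opens to 85 mm and grips with 20 to 120 N. Pads are 22 mm wide; open, the fingers measure 114 mm over their backs; the gripper's body (76 mm by 85 mm) begins 54 mm behind the grasp point. The pads swing forward as they close: fully open they stand 13 mm farther back than shut.
Start: joints at [1.049, 0.536, -0.004, 1.538, 0.003, 1.067, -0.071], TCP at [0.286, -0.584, 0.231] pointing down, gripper open.
Joint ranges: [-2.7, 2.7], [-0.37, 2.16], [-1.27, 1.26], [0.24, 2.4], [-1.31, 4.45], [0.19, 1.91], [-2.76, 2.76]. Speed limits (rad/s): [2.39, 2.39, 3.14, 3.14, 3.14, 3.14, 3.14].

INTERFACE

Orientations are given as a unit quaternion [w, x, y, z].
In Python, from plant import * gives the robot as it stands.
- The arm moves only by the tool apply_moves, never from a script. Its argument "motion" is text: rows parted by semicolons, each of 7 numbers parted by spaces: the opening, from 0 (shut) to 1 (fully open), then the shift along the tool's x, y, z in mm, then the turn, a rotation vector about the tool's x, y, z in rad. In form: grip dx dy dz rx ry rz; .... A call has 1 to 20 rows; each row is the pose to reach, as a shift and turn from the pose commanded when the call began, along the tool's axes at that moment; what a row does not reach only later rows make up. A row lasts 1/12 s, in which the tool goes at most 41.7 mm and 7.16 degrees, less where a joint would pass 70% of its speed; a pose out of reach is approached as far as the arm can. A call with a gripper value outside its range is refused whole. The fingers move at their own pace and stop on an object; the grip force is fixed at half the most. Time passes only in rows, so rows that repeat a pose let the fingers close. It gives the time, the measured TCP pose, the force, the opening and the grip force at its end, in the units of the state.
- get_obs(): the state, without advancing time (a new reading comes with each control period).
- read_camera(name): name is "side" or "top" or "wrist"; returns a dict with "img" (384x512x3 uint8, red, green, blue), "depth" (384x512 float32, m along the optical axis (not along the pixel's ray), 0 where there is no reading), "camera_matrix" (3x3 intrinsics, pixels), "extrinsics" (4x4, takes a point from camera to world coordinates). Camera axes: x right, y down, z forward; pixel columns grow to the right and rows downward; lengths in m; the calibration is good to about 2 mm. The wrist camera is an equidistant fisheye: a pixel r from the principal point sees the ray r / f radians off the axis. A picture is of the moment at which its call begins.
- job_done(): hands the job in; it is judged then, once.
The state is a dict: "t": time; "joint_pos": joint angles; "qd": joint speeds; "joint_efforts": joint torques, N m; "ee_pos": TCP position; "eef_rot": TCP orientation; "contact_force": force on the tool from outside, world axes, zero at the start; "ft_torque": the same for the moment, N m; "width": finger opening in m; "gripper_force": force on a finger pad.
Only numpy, scipy, OpenCV 4.12 (cv2) and the standard library are available. Lean on these libraries where they do the work, as an engineer would, in place of code of your own. Each camera call takes 0.05 s, during which the arm holds its last target. There are 200 camera calls.

TASK

Pick up the nail-art stamper with the pink handle and, keeping it upright, press its foot squarely onto the middle of the round lilac cushion on the white practice block, gently, until the cushion has sunk about 5 mm; hold it there for about a second without sliding. Then lift it straight up clear of the cushion and stand it upright on the middle of the round teal coaster, and let go. Leave the black-handled stamper alone.

Things in the scene. Friction and masses are not known exactly. Their poses are not given: they have to be found in the camera images.
- stamper_mid (a point): The stamper to use, with the pink handle: 95 mm tall, about 70 g (it varies), standing upright on its flat round silicone foot on the table. This point is on its axis, half-way up, 47.5 mm above the foot's underside; z points up along the stamper to the top of its handle. The foot is 30 mm across; the round straight handle is 26 mm across and runs from 22 mm to 88 mm above the foot's underside, so it can be gripped from any side at the mid point.
- other_mid (a point): The other stamper, of the same shape and size but with a black handle, standing on the table: not to be used. This point is on its axis, half-way up.
- pad_top (a point): Centre of the top face of the round lilac cushion (50 mm across, a thin dark circle of 33 mm and a dot mark its middle) in the white practice block, 90 x 90 mm, fixed to the table. The face is level, 34 mm above the table, 12 mm above the block's grey collar. The cushion is sprung and goes straight down when pressed, by about 1 mm for each newton, 10 mm at most; it comes back up by itself, and this point moves with it. z points up.
- coaster_top (a point): Centre of the top face of the round flat teal coaster, 80 mm across, 4 mm thick, fixed to the table; the face is 4 mm above the table. z points up.
Things that resemble listed ones, but are neither listed nor needed, are in the scene too. Of the things that look like the part that bears stamper_mid, take the one that is farthest to the robot's right at the start.

How it is judged:
By the outcome, as a careful person would: the job done as asked, in the order asked, and still so for the second after the job is handed in, with the robot touching nothing.
It also fails if it takes over 48 s, if anything falls off the work surface, if the arm or the gripper's body presses on something with over 40 N, if the wrist force passes 120 N, or if a joint passes its speed limit or range.

## Working session

There is one attempt and no reset: what is moved stays moved. The work goes in short steps, Python scripts to look and compute and a tool call to move; the robot and the scene stay as the last step left them, time stands still between calls to the robot, and variables do not carry over. Pictures are saved under pics/ and viewed, at most 10 in all, crops included, and the job is handed in when it is done.

Besides the shell and the picture viewer there is one more tool, called after "Emit:" in YAML: its name, and indented under it one key for each argument. apply_moves: Moves the arm, as the interface text tells. Its arguments: {"type":"object","properties":{"motion":{"type":"string"}},"required":["motion"]}

```bash
mkdir -p pics; ls; cat > h.py <<'E'
from plant import *
import numpy as np, cv2
def save(n,c): cv2.imwrite('pics/'+n, np.ascontiguousarray(c[...,::-1]))
def cloud(r):
    K=r['camera_matrix'];d=r['depth'];v,u=np.mgrid[:d.shape[0],:d.shape[1]]
    p=np.stack([(u-K[0,2])/K[0,0]*d,(v-K[1,2])/K[1,1]*d,d],-1)
    E=r['extrinsics'];return p@E[:3,:3].T+E[:3,3]
E
python3 - <<'E'
from h import *
o=get_obs();print({k:np.round(v,3) for k,v in o.items()})
a=read_camera('top');b=read_camera('side')
np.savez('top0.npz',**a);np.savez('side0.npz',**b)
save('top0.png',a['img']);save('side0.png',b['img'])
for r in(a,b):print(np.round(r['extrinsics'],2).tolist())
E
```

```text
pics
{'t': np.float64(0.0), 'joint_pos': array([ 1.049,  0.537, -0.004,  1.539,  0.003,  1.067, -0.071]), 'qd': array([-0.001,  0.   ,  0.   , -0.002, -0.   , -0.001, -0.001]), 'joint_efforts': array([ 0.0000e+00, -5.8341e+01,  1.0480e+00, -2.5910e+01,  1.2000e-02,
        1.0000e-02,  0.0000e+00]), 'ee_pos': array([ 0.286, -0.583,  0.23 ]), 'eef_rot': array([-0.001,  0.974,  0.226, -0.   ]), 'contact_force': array([-0.5  , -0.339,  0.041]), 'ft_torque': array([-0.057,  0.049,  0.008]), 'gripper_force': np.float64(0.0), 'width': np.float64(0.086)}
[[-0.01, -0.98, 0.2, 0.31], [-1.0, 0.01, -0.0, -0.06], [0.0, -0.2, -0.98, 1.09], [0.0, 0.0, 0.0, 1.0]]
[[1.0, -0.05, 0.08, 0.44], [-0.09, -0.43, 0.9, -1.12], [-0.01, -0.9, -0.44, 0.58], [0.0, 0.0, 0.0, 1.0]]
```

View pics/top0.png

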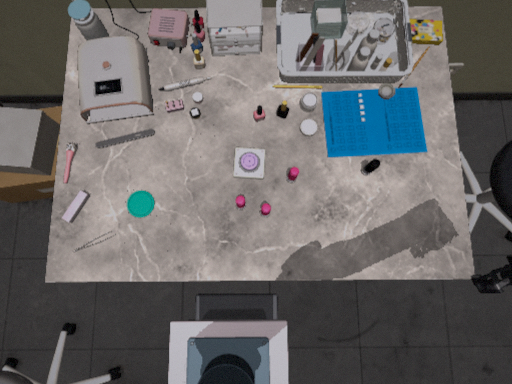

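View pics/side0.png

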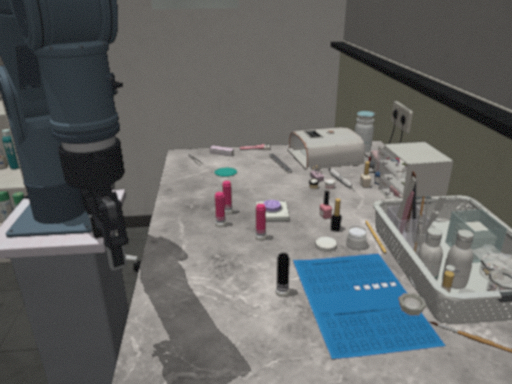

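Candidates for the pink stamper, as top pixels: (293,173), (240,201) and (266,209). The black one at (372,166) is excluded. In the side view the pink ones are at (262,220), (220,208) and (227,195). The farthest right (−y) is top (293,173), which is side (262,220). Next I measure positions and check that one in a close crop.

```bash
python3 - <<'E'
from h import *
a=np.load('top0.npz');b=np.load('side0.npz')
s=cv2.resize(b['img'][150:310,190:350],None,fx=3.5,fy=3.5,interpolation=cv2.INTER_CUBIC)
save('crop.png',s)
for n,r in(('top',a),('side',b)):
    P=cloud(r);hsv=cv2.cvtColor(r['img'],cv2.COLOR_RGB2HSV);H,S,V=cv2.split(hsv)
    print(n, 'table z',np.median(P[200:260,200:230,2]) if n=='top' else '')
    for name,m in(('pink',(H>160)&(H<178)&(S>150)),('teal',(H>75)&(H<92)&(S>150)),('lilac',(H>120)&(H<150)&(S>50)),('black',V<25)):
        k,L,st,c=cv2.connectedComponentsWithStats(m.astype(np.uint8))
        for i in range(1,k):
            if st[i,4]<50: continue
            q=P[L==i];q=q[(q[:,2]>-.02)&(q[:,2]<.15)&(q[:,0]>.2)]
            if len(q)<30: continue
            z=np.percentile(q[:,2],95);t=q[q[:,2]>z-.006]
            print(name,c[i].round(),st[i,4],'med',np.median(q,0).round(4),'rng',np.percentile(q,3,axis=0).round(3),np.percentile(q,97,axis=0).round(3),'top',t.mean(0).round(4))
E
```

```text
top table z -0.0006046768900722643
pink [198.  21.] 53 med [1.0414 0.0918 0.033 ] rng [1.005 0.083 0.025] [1.055 0.111 0.077] top [1.0077 0.0962 0.0766]
pink [293. 173.] 89 med [ 0.5419 -0.1783  0.0901] rng [ 0.536 -0.19   0.039] [ 0.554 -0.17   0.097] top [ 0.5462 -0.1809  0.094 ]
pink [240. 201.] 72 med [ 0.468  -0.0353  0.0915] rng [ 0.458 -0.046  0.039] [ 0.479 -0.027  0.096] top [ 0.4718 -0.0348  0.094 ]
pink [265. 209.] 68 med [ 0.4461 -0.103   0.0929] rng [ 0.437 -0.112  0.04 ] [ 0.457 -0.093  0.097] top [ 0.4497 -0.103   0.094 ]
teal [140. 204.] 556 med [0.4737 0.2538 0.0038] rng [0.442 0.221 0.   ] [0.508 0.287 0.007] top [0.4745 0.2536 0.0041]
lilac [249. 160.] 183 med [ 0.5937 -0.0598  0.0334] rng [ 0.576 -0.08   0.03 ] [ 0.612 -0.04   0.037] top [ 0.5935 -0.0595  0.0339]
black [109.  86.] 217 med [0.7943 0.3291 0.0983] rng [0.775 0.303 0.095] [0.811 0.367 0.102] top [0.7932 0.3319 0.0985]
black [282. 113.] 73 med [ 0.7373 -0.1578  0.0356] rng [ 0.732 -0.173  0.007] [ 0.752 -0.146  0.043] top [ 0.742  -0.1586  0.0395]
black [372. 166.] 106 med [ 0.5638 -0.3957  0.0832] rng
[... 166 characters left out ...]
5] [ 0.473 -0.04   0.095] top [ 0.4535 -0.0854  0.0929]
pink [260. 217.] 172 med [ 0.5421 -0.19    0.0676] rng [ 0.535 -0.194  0.036] [ 0.552 -0.186  0.095] top [ 0.5437 -0.1881  0.0934]
teal [225. 172.] 106 med [0.4701 0.2444 0.0057] rng [0.442 0.22  0.003] [0.5   0.271 0.008] top [0.4708 0.2457 0.0057]
lilac [272. 205.] 125 med [ 0.5877 -0.0697  0.0344] rng [ 0.571 -0.082  0.026] [ 0.607 -0.046  0.037] top [ 0.5879 -0.0642  0.0346]
black [335. 223.] 75 med [ 0.7389 -0.1725  0.0254] rng [ 0.731 -0.177  0.009] [ 0.746 -0.167  0.042] top [ 0.7401 -0.1709  0.0388]
black [283. 269.] 223 med [ 0.5637 -0.4116  0.0682] rng [ 0.556 -0.414  0.035] [ 0.572 -0.405  0.095] top [ 0.5642 -0.4084  0.0937]
```

View pics/crop.png

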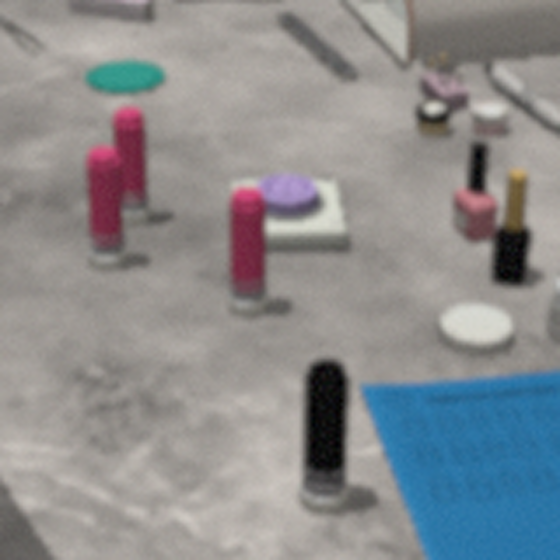

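The crop shows three identical pink stampers. The one farthest right, at crop (248,250), stands alone in front of the white block with the lilac cushion. The target is at about (0.545, −0.180). I move above it and look with the wrist camera.

Emit:
apply_moves:
  motion: "1 12 -7 0 0 0 0; 1 35 -21 0 0 0 0; 1 66 -40 0 0 0 0; 1 98 -59 0 0 0 0; 1 130 -79 0 0 0 0; 1 162 -98 0 0 0 0; 1 194 -117 0 0 0 0; 1 226 -137 0 0 0 0; 1 258 -156 0 0 0 0; 1 290 -175 0 0 0 0; 1 322 -195 0 0 0 0; 1 354 -214 0 0 0 0; 1 382 -231 0 0 0 0; 1 400 -242 0 0 0 0; 1 410 -248 0 0 0 0; 1 410 -248 0 0 0 0; 1 410 -248 0 0 0 0; 1 410 -248 0 0 0 0"

```text
t: 1.6
ee_pos: [0.5439, -0.1825, 0.2311]
eef_rot: [0.0, 0.974, 0.225, -0.001]
contact_force: [0.2, 0.2, 0.2]
width: 0.0854
gripper_force: 0.0
```

```bash
cat >> h.py <<'E'
from scipy.spatial.transform import Rotation as R
def Rt(o): q=o['eef_rot'];return R.from_quat([q[1],q[2],q[3],q[0]]).as_matrix()
def tool(o,p): return (1000*Rt(o).T@(np.array(p)-o['ee_pos'])).round(1)
def fcloud(r):
    K=r['camera_matrix'];d=r['depth'];v,u=np.mgrid[:d.shape[0],:d.shape[1]]
    x=(u-K[0,2])/K[0,0];y=(v-K[1,2])/K[1,1];th=np.hypot(x,y)+1e-9;k=np.tan(np.minimum(th,1.45))/th
    p=np.stack([x*k*d,y*k*d,d],-1);E=r['extrinsics'];return p@E[:3,:3].T+E[:3,3]
def blobs(r,fisheye=True):
    P=fcloud(r) if fisheye else cloud(r);H,S,V=cv2.split(cv2.cvtColor(r['img'],cv2.COLOR_RGB2HSV))
    for name,m in(('pink',(H>160)&(H<178)&(S>150)),('teal',(H>75)&(H<92)&(S>130)),('lilac',(H>120)&(H<150)&(S>50))):
        k,L,st,c=cv2.connectedComponentsWithStats(m.astype(np.uint8))
        for i in range(1,k):
            if st[i,4]<80: continue
            q=P[L==i];q=q[(q[:,2]>-.02)&(q[:,2]<.2)]
            if len(q)<30: continue
            z=np.percentile(q[:,2],95);t=q[q[:,2]>z-.006]
            lo,hi=np.percentile(t,2,axis=0),np.percentile(t,98,axis=0)
            print(name,c[i].round(),st[i,4],'top mean',t.mean(0).round(4),'mid',((lo+hi)/2).round(4),'ext',(hi-lo).round(3))
def st(o): print({k:np.round(o[k],4) for k in('t','ee_pos','eef_rot','contact_force','width','gripper_force')}, Rt(o)[:,2].round(4))
E
python3 - <<'E'
from h import *
o=get_obs();st(o);r=read_camera('wrist');save('w1.png',r['img']);blobs(r);print(r['camera_matrix'].round(1).tolist(),r['extrinsics'].round(3).tolist())
print(tool(o,[.545,-.180,.036]))
E
```

```text
{'t': np.float64(1.6), 'ee_pos': array([ 0.5439, -0.1825,  0.2311]), 'eef_rot': array([ 4.000e-04,  9.744e-01,  2.247e-01, -6.000e-04]), 'contact_force': array([0.2352, 0.1586, 0.2365]), 'width': np.float64(0.0854), 'gripper_force': np.float64(0.0)} [-0.0011 -0.0011 -1.    ]
pink [255. 171.] 448 top mean [ 0.5471 -0.1802  0.0937] mid [ 0.5467 -0.1802  0.0931] ext [0.02  0.02  0.005]
pink [102. 178.] 229 top mean [ 0.4678 -0.0331  0.094 ] mid [ 0.4689 -0.0346  0.0937] ext [0.019 0.019 0.004]
pink [152. 220.] 364 top mean [ 0.4483 -0.103   0.0938] mid [ 0.4478 -0.1031  0.0927] ext [0.019 0.02  0.005]
teal [ 4. 87.] 388 top mean [0.482  0.2337 0.0036] mid [0.4796 0.2354 0.0036] ext [0.062 0.037 0.004]
lilac [174.  79.] 82 top mean [ 0.5914 -0.0549  0.0336] mid [ 0.5899 -0.0574  0.0334] ext [0.032 0.03  0.003]
[[297.3, 0.0, 255.0], [0.0, 297.3, 186.8], [0.0, 0.0, 1.0]] [[0.437, -0.854, -0.282, 0.616], [-0.899, -0.415, -0.137, -0.146], [0.0, 0.314, -0.95, 0.373], [0.0, 0.0, 0.0, 1.0]]
[  2.4  -1.9 195.1]
```

View pics/w1.png

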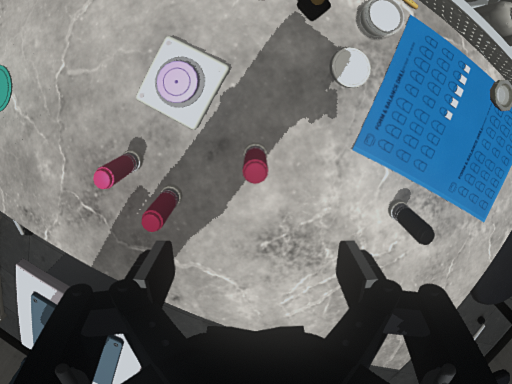

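The wrist view shows the target between the fingers at (255,168), the cushion with its centre dot at (177,81), and nothing in the way of the fingers. I descend and close.

Emit:
apply_moves:
  motion: "1 1 0 8 0 0 0; 1 2 -1 24 0 0 0; 1 3 -1 44 0 0 0; 1 3 -1 66 0 0 0; 1 3 -1 88 0 0 0; 1 3 -1 110 0 0 0; 1 3 -1 130 0 0 0; 1 3 -1 148 0 0 0; 1 3 -1 164 0 0 0; 1 3 -1 177 0 0 0; 1 3 -1 187 0 0 0; 1 3 -1 193 0 0 0; 1 3 -1 195 0 0 0; 1 3 -1 195 0 0 0; 1 3 -1 195 0 0 0"

```text
t: 2.9
ee_pos: [0.5478, -0.1785, 0.0369]
eef_rot: [0.0, 0.974, 0.226, 0.0]
contact_force: [-0.4, 0.2, 0.3]
width: 0.0852
gripper_force: 0.0
```

```bash
python3 - <<'E'
from h import *
o=get_obs();st(o);r=read_camera('wrist');save('w2.png',r['img']);blobs(r)
E
```

```text
{'t': np.float64(2.9), 'ee_pos': array([ 0.5478, -0.1785,  0.0369]), 'eef_rot': array([3.000e-04, 9.742e-01, 2.259e-01, 5.000e-04]), 'contact_force': array([-0.4043,  0.2245,  0.3324]), 'width': np.float64(0.0852), 'gripper_force': np.float64(0.0)} [ 1.e-03 -3.e-04 -1.e+00]
pink [ 15. 251.] 1409 top mean [ 0.4748 -0.046   0.0728] mid [ 0.4727 -0.0436  0.0725] ext [0.015 0.007 0.011]
pink [256. 286.] 4410 top mean [ 0.5508 -0.1779  0.0944] mid [ 0.5491 -0.1792  0.0995] ext [0.016 0.019 0.02 ]
lilac [109.  81.] 460 top mean [ 0.5962 -0.0676  0.0331] mid [ 0.5903 -0.0595  0.0313] ext [0.048 0.048 0.006]
lilac [92. 83.] 451 top mean [ 0.5906 -0.06    0.0341] mid [ 0.59   -0.0586  0.0334] ext [0.033 0.033 0.003]
```

View pics/w2.png

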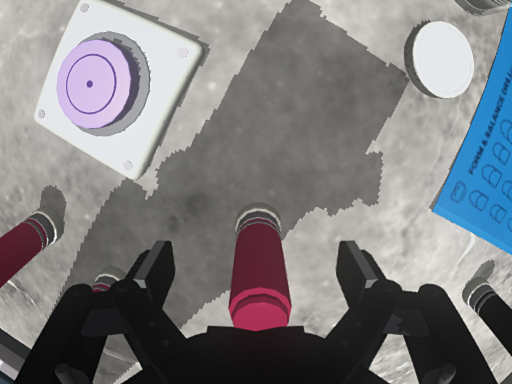

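The stamper is centred between the pads, with its axis at column ~258 and the pads at 175 and 338. I close now.

Emit:
apply_moves:
  motion: "0.6 -2 0 0 0 0 0; 0.4 -2 0 0 0 0 0; 0.2 -2 0 0 0 0 0; 0 -2 0 0 0 0 0; 0 -2 0 0 0 0 0; 0 -2 0 0 0 0 0; 0 -2 0 0 0 0 0; 0 -2 0 0 0 0 0; 0 -2 0 0 0 0 0; 0 -2 0 0 0 0 0"

```text
t: 3.78
ee_pos: [0.5455, -0.1791, 0.0362]
eef_rot: [-0.0, 0.974, 0.226, -0.0]
contact_force: [-0.1, 0.1, -0.4]
width: 0.0246
gripper_force: 58.8
```

```bash
cat >> h.py <<'E'
from scipy.optimize import least_squares
def handle(r,o):
    # fit 13 mm cylinder (tool frame) to the pink points near the TCP; returns axis x,y at two heights
    P=fcloud(r);H,S,V=cv2.split(cv2.cvtColor(r['img'],cv2.COLOR_RGB2HSV))
    q=P[(H>160)&(H<178)&(S>150)&(r['depth']>0)];q=(q-o['ee_pos'])@Rt(o)
    q=q[(np.hypot(q[:,0],q[:,1])<.03)&(q[:,2]>-.05)&(q[:,2]<.015)]
    f=lambda p:np.hypot(q[:,0]-p[0]-p[2]*(q[:,2]+.019),q[:,1]-p[1]-p[3]*(q[:,2]+.019))-.013
    s=least_squares(f,[0,0,0,0],loss='soft_l1',f_scale=.001)
    print('handle: n',len(q),'axis xy mm at grasp (tool)',(1000*s.x[:2]).round(2),'tilt',s.x[2:].round(3),'rms mm',1000*np.sqrt(np.mean(s.fun**2)).round(5), 'zrange',q[:,2].min().round(3),q[:,2].max().round(3))
def dot(r,guess=None):
    # lilac disc: ellipse fit of the face by depth, then dark dot
    P=fcloud(r);H,S,V=cv2.split(cv2.cvtColor(r['img'],cv2.COLOR_RGB2HSV))
    m=((H>115)&(H<150)&(S>40)&(abs(P[...,2]-.034)<.006)).astype(np.uint8)
    m=cv2.morphologyEx(m,cv2.MORPH_CLOSE,np.ones((7,7)))
    k,L,s,c=cv2.connectedComponentsWithStats(m);i=1+np.argmax(s[1:,4]);M=cv2.erode((L==i).astype(np.uint8),np.ones((3,3)))
    q=P[(L==i)&(r['depth']>0)];(cx,cy),rad=cv2.minEnclosingCircle((q[:,:2]*1000).astype(np.float32))
    print('pad px',c[i].round(1),'circle',round(cx,1),round(cy,1),'r',round(rad,1),'mean',(q.mean(0)*1000).round(1))
    d=np.hypot(*(P[...,:2]-q[:,:2].mean(0)).transpose(2,0,1))
    z=(d<.009)&(L==i);g=np.where(z,V.astype(float),np.nan);w=np.clip(np.nanmedian(g)-15-g,0,None);w=np.nan_to_num(w)
    if w.sum()>0: print('dot',(1000*(P*w[...,None]).sum((0,1))/w.sum()).round(1),int((w>0).sum()))
E
python3 - <<'E'
from h import *
o=get_obs();st(o);r=read_camera('wrist');handle(r,o);dot(r)
E
```

```text
{'t': np.float64(3.7833), 'ee_pos': array([ 0.5455, -0.1791,  0.0362]), 'eef_rot': array([-0.000e+00,  9.741e-01,  2.260e-01, -1.000e-04]), 'contact_force': array([-0.1006,  0.1437, -0.3515]), 'width': np.float64(0.0246), 'gripper_force': np.float64(58.7856)} [-2.e-04  0.e+00 -1.e+00]
handle: n 3114 axis xy mm at grasp (tool) [-0.93 -0.96] tilt [-0.003 -0.001] rms mm 0.36000000000000004 zrange -0.05 0.014
pad px [90.2 72.7] circle 590.3 -58.7 r 25.6 mean [593.  -56.6  32.8]
```

Gripped upright. I lift, then stop just short of the cushion with the camera over it to measure.

Emit:
apply_moves:
  motion: "0 0 0 -3 0 0 0; 0 -2 0 -12 0 0 0; 0 -2 0 -25 0 0 0; 0 -2 0 -40 0 0 0; 0 2 -4 -55 0 0 0; 0 8 -13 -68 0 0 0; 0 15 -26 -76 0 0 0; 0 22 -40 -80 0 0 0; 0 30 -54 -80 0 0 0; 0 37 -67 -80 0 0 0; 0 43 -77 -80 0 0 0; 0 47 -84 -80 0 0 0; 0 49 -87 -80 0 0 0; 0 50 -88 -80 0 0 0; 0 50 -88 -80 0 0 0; 0 50 -88 -80 0 0 0; 0 50 -88 -80 0 0 0"

```text
t: 5.25
ee_pos: [0.5516, -0.0791, 0.1162]
eef_rot: [0.0, 0.974, 0.225, -0.0]
contact_force: [-0.6, -0.7, -1.3]
width: 0.0246
gripper_force: 58.8
```

```bash
python3 - <<'E'
from h import *
o=get_obs();st(o);r=read_camera('wrist');handle(r,o);dot(r);save('w3.png',r['img'])
E
```

```text
{'t': np.float64(5.25), 'ee_pos': array([ 0.5516, -0.0791,  0.1162]), 'eef_rot': array([ 2.000e-04,  9.743e-01,  2.252e-01, -2.000e-04]), 'contact_force': array([-0.6226, -0.7048, -1.3384]), 'width': np.float64(0.0246), 'gripper_force': np.float64(58.8361)} [-2.e-04 -5.e-04 -1.e+00]
handle: n 3084 axis xy mm at grasp (tool) [-0.94 -0.95] tilt [-0.003  0.   ] rms mm 0.37 zrange -0.05 0.013
pad px [254.2 139.5] circle 590.2 -58.7 r 24.7 mean [590.7 -58.3  33.3]
dot [589.9 -58.7  34. ] 27
```

View pics/w3.png

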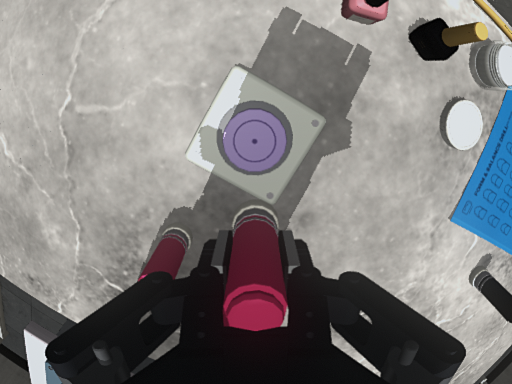

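The cushion's centre dot is at (255,141) and the foot, near (256,215), is clear of everything. Measured in the same camera, I need +44.3 mm in x and −0.5 mm in y. I move over the cushion and down to about 12 mm above it.

Emit:
apply_moves:
  motion: "0 2 0 0 0 0 0; 0 7 0 0 0 0 0; 0 14 0 0 0 0 0; 0 21 0 0 0 0 0; 0 28 0 0 0 0 0; 0 35 0 2 0 0 0; 0 40 0 6 0 0 0; 0 43 -1 12 0 0 0; 0 44 -1 18 0 0 0; 0 44 -1 24 0 0 0; 0 44 -1 29 0 0 0; 0 44 -1 32 0 0 0; 0 44 -1 34 0 0 0; 0 44 -1 34 0 0 0; 0 44 -1 34 0 0 0; 0 44 -1 34 0 0 0; 0 44 -1 34 0 0 0; 0 44 -1 34 0 0 0"

```text
t: 6.8
ee_pos: [0.5909, -0.0579, 0.0826]
eef_rot: [0.0, 0.974, 0.226, 0.0]
contact_force: [-0.4, 0.5, -1.0]
width: 0.0249
gripper_force: 58.8
```

```bash
python3 - <<'E'
from h import *
o=get_obs();st(o);print(o['contact_force']);r=read_camera('wrist');handle(r,o);dot(r);save('w4.png',r['img'])
print('to dot', tool(o,[.5899,-.0587,.034])+[.94,.95,0])
E
```

```text
{'t': np.float64(6.8), 'ee_pos': array([ 0.5909, -0.0579,  0.0826]), 'eef_rot': array([1.000e-04, 9.741e-01, 2.259e-01, 2.000e-04]), 'contact_force': array([-0.3519,  0.5426, -1.0144]), 'width': np.float64(0.0249), 'gripper_force': np.float64(58.8363)} [ 5.e-04 -0.e+00 -1.e+00]
[-0.35193971  0.54256676 -1.01438831]
handle: n 2879 axis xy mm at grasp (tool) [-0.92 -0.97] tilt [-0.002 -0.003] rms mm 0.34 zrange -0.05 0.012
pad px [257.8 198.4] circle 590.6 -58.4 r 24.9 mean [599.4 -54.9  32.9]
dot [603.8 -53.1  33.5] 65
to dot [-0.36  1.25 48.6 ]
```

View pics/w4.png

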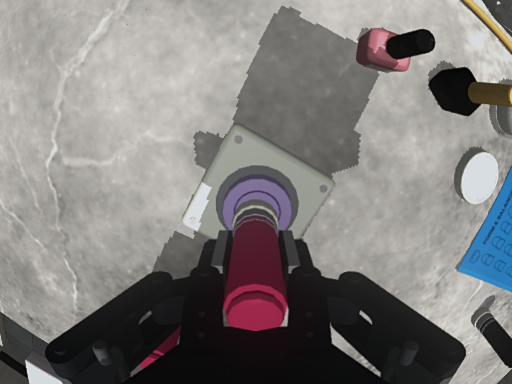

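The foot is over the cushion: pad centre at column 258, foot at 256, gap about 12 mm. I shift y by +1 mm and lower until I'm near contact.

Emit:
apply_moves:
  motion: "0 0 1 1 0 0 0; 0 0 1 3 0 0 0; 0 0 1 6 0 0 0; 0 0 1 8 0 0 0; 0 0 1 10 0 0 0; 0 0 1 10 0 0 0; 0 0 1 10 0 0 0; 0 0 1 10 0 0 0; 0 0 1 10 0 0 0; 0 0 1 10 0 0 0; 0 0 1 10 0 0 0"

```text
t: 7.77
ee_pos: [0.5913, -0.0588, 0.0724]
eef_rot: [0.0, 0.974, 0.226, 0.0]
contact_force: [0.6, -0.3, -0.5]
width: 0.0247
gripper_force: 58.8
```

```bash
python3 - <<'E'
from h import *
o=get_obs();st(o);r=read_camera('wrist');handle(r,o);dot(r)
print('to dot', tool(o,[.5899,-.0587,.034])+[.94,.95,0])
E
```

```text
{'t': np.float64(7.7667), 'ee_pos': array([ 0.5913, -0.0588,  0.0724]), 'eef_rot': array([0.000e+00, 9.741e-01, 2.259e-01, 1.000e-04]), 'contact_force': array([ 0.556 , -0.2622, -0.4769]), 'width': np.float64(0.0247), 'gripper_force': np.float64(58.8362)} [ 2.e-04 -0.e+00 -1.e+00]
handle: n 2933 axis xy mm at grasp (tool) [-0.93 -0.99] tilt [-0.002 -0.003] rms mm 0.37 zrange -0.05 0.007
pad px [255.7 202.2] circle 590.6 -58.4 r 24.9 mean [600.  -54.   32.9]
dot [603.6 -52.3  33.9] 81
to dot [-0.26  0.25 38.4 ]
```

Centred to within 0.4 mm, with a gap of about 2 mm. I touch gently.

Emit:
apply_moves:
  motion: "0 0 0 0.5 0 0 0; 0 0 0 1 0 0 0; 0 0 0 1.5 0 0 0; 0 0 0 2 0 0 0; 0 0 0 2.5 0 0 0; 0 0 0 3 0 0 0; 0 0 0 3.5 0 0 0; 0 0 0 4 0 0 0; 0 0 0 4.5 0 0 0; 0 0 0 5 0 0 0; 0 0 0 5 0 0 0; 0 0 0 5 0 0 0; 0 0 0 5 0 0 0"

```text
t: 8.9
ee_pos: [0.5912, -0.0587, 0.0674]
eef_rot: [-0.0, 0.974, 0.226, 0.0]
contact_force: [-1.2, -0.4, 3.3]
width: 0.0246
gripper_force: 58.8
```

```bash
cat >> h.py <<'E'
def sink(r,c=(590,-58.7)):
    P=fcloud(r)*1000;H,S,V=cv2.split(cv2.cvtColor(r['img'],cv2.COLOR_RGB2HSV))
    d=np.hypot(P[...,0]-c[0],P[...,1]-c[1]);ok=(r['depth']>0)&(P[...,2]>10)&(P[...,2]<40)
    a=ok&(d>17)&(d<22)&(H>115)&(H<150)&(S>40);b=ok&(d>35)&(d<42)
    print('pad z',np.median(P[a][:,2]).round(2),a.sum(),'block z',np.median(P[b][:,2]).round(2),b.sum())
E
python3 - <<'E'
from h import *
F=[]
for i in range(3):
    o=get_obs();F.append(o['contact_force']);r=read_camera('wrist');sink(r)
print(np.round(F,2),o['t'],o['ee_pos']);handle(r,o)
E
```

```text
pad z 30.4 833 block z 19.13 2297
pad z 30.4 830 block z 19.13 2298
pad z 30.38 835 block z 19.1 2303
[[-1.19 -0.4   3.29]
 [-0.77  0.8   1.66]
 [-0.69 -0.28  3.03]] 9.0 [ 0.59119371 -0.05871972  0.06734534]
handle: n 2928 axis xy mm at grasp (tool) [-0.93 -0.96] tilt [-0.003 -0.003] rms mm 0.37 zrange -0.05 0.012
```

The cushion has sunk about 3 mm by pose, depth and force. I press 2 mm more and hold for just over a second.

Emit:
apply_moves:
  motion: "0 0 0 0.5 0 0 0; 0 0 0 1 0 0 0; 0 0 0 1.5 0 0 0; 0 0 0 2 0 0 0; 0 0 0 2 0 0 0; 0 0 0 2 0 0 0; 0 0 0 2 0 0 0; 0 0 0 2 0 0 0; 0 0 0 2 0 0 0; 0 0 0 2 0 0 0; 0 0 0 2 0 0 0; 0 0 0 2 0 0 0"

```text
t: 10.05
ee_pos: [0.5912, -0.0587, 0.0653]
eef_rot: [0.0, 0.974, 0.226, -0.0]
contact_force: [-1.3, 0.1, 3.9]
width: 0.0246
gripper_force: 59.1
```

```bash
python3 - <<'E'
from h import *
F=[]
for i in range(3):
    o=get_obs();F.append(o['contact_force']);r=read_camera('wrist');sink(r)
print(np.round(F,2),o['t'],o['ee_pos']);handle(r,o)
E
```

```text
pad z 28.31 832 block z 19.09 2307
pad z 28.38 834 block z 19.09 2306
pad z 28.34 840 block z 19.09 2317
[[-1.32  0.13  3.93]
 [-1.81  1.06  4.19]
 [-0.36 -0.1   4.59]] 10.15 [ 0.59123521 -0.05874954  0.06530374]
handle: n 2937 axis xy mm at grasp (tool) [-0.94 -1.01] tilt [-0.003 -0.003] rms mm 0.35 zrange -0.05 0.012
```

The depth is now 5.0 mm: pad z fell 34→28.3 in the depth data, force is about 5 N, and the pose agrees. I finish the hold, then lift straight up.

Emit:
apply_moves:
  motion: "0 0 0 0 0 0 0; 0 0 0 0 0 0 0; 0 0 0 0 0 0 0; 0 0 0 0 0 0 0; 0 0 0 -1 0 0 0; 0 0 0 -3 0 0 0; 0 0 0 -6 0 0 0; 0 0 0 -10 0 0 0; 0 0 0 -15 0 0 0; 0 0 0 -22 0 0 0; 0 0 0 -30 0 0 0; 0 0 0 -38 0 0 0; 0 0 0 -45 0 0 0; 0 0 0 -50 0 0 0; 0 0 0 -53 0 0 0; 0 0 0 -55 0 0 0; 0 0 0 -55 0 0 0"

```text
t: 11.62
ee_pos: [0.5914, -0.0588, 0.1207]
eef_rot: [0.0, 0.974, 0.226, 0.0]
contact_force: [-0.1, 0.1, -1.3]
width: 0.0248
gripper_force: 59.0
```

```bash
python3 - <<'E'
from h import *
o=get_obs();st(o);r=read_camera('wrist');sink(r);handle(r,o);blobs(r)
# stop 60 mm short along tool x for a look at the coaster
print(tool(o,[.474,.254,o['ee_pos'][2]]))
E
```

```text
{'t': np.float64(11.6167), 'ee_pos': array([ 0.5914, -0.0588,  0.1207]), 'eef_rot': array([1.000e-04, 9.741e-01, 2.259e-01, 2.000e-04]), 'contact_force': array([-0.1004,  0.077 , -1.2958]), 'width': np.float64(0.0248), 'gripper_force': np.float64(59.031)} [ 5.e-04 -1.e-04 -1.e+00]
pad z 33.09 629 block z 19.09 1754
handle: n 2835 axis xy mm at grasp (tool) [-0.95 -0.99] tilt [-0.003 -0.002] rms mm 0.35 zrange -0.05 0.007
pink [255. 283.] 5340 top mean [ 0.5944 -0.0562  0.1783] mid [ 0.5934 -0.0571  0.1836] ext [0.017 0.019 0.019]
teal [  2. 164.] 214 top mean [0.4794 0.2233 0.0033] mid [0.4785 0.2239 0.0033] ext [0.049 0.015 0.003]
lilac [255. 186.] 2067 top mean [ 0.5962 -0.0557  0.0333] mid [ 0.5935 -0.0582  0.0329] ext [0.04  0.044 0.004]
[ 3.230e+01 -3.325e+02 -1.000e-01]
```

The cushion has come back up and the stamper is clear. I travel to a viewing spot just short of the coaster.

Emit:
apply_moves:
  motion: "0 0 -4 0 0 0 0; 0 -1 -14 0 0 0 0; 0 -2 -30 0 0 0 0; 0 -3 -50 0 0 0 0; 0 -4 -73 0 0 0 0; 0 -6 -98 0 0 0 0; 0 -7 -123 0 0 0 0; 0 -9 -148 0 0 0 0; 0 -10 -173 0 0 0 0; 0 -12 -198 0 0 0 0; 0 -13 -223 0 0 0 0; 0 -15 -248 0 0 0 0; 0 -16 -272 0 0 0 0; 0 -18 -294 0 0 0 0; 0 -19 -312 0 0 0 0; 0 -20 -324 0 0 0 0; 0 -20 -330 0 0 0 0; 0 -20 -332 0 0 0 0; 0 -20 -332 0 0 0 0; 0 -20 -332 0 0 0 0"

```text
t: 13.33
ee_pos: [0.4273, 0.2298, 0.1202]
eef_rot: [0.0, 0.974, 0.226, -0.0]
contact_force: [-0.1, 0.4, -1.0]
width: 0.0248
gripper_force: 59.0
```

```bash
cat >> h.py <<'E'
def teal(r):
    P=fcloud(r)*1000;H,S,V=cv2.split(cv2.cvtColor(r['img'],cv2.COLOR_RGB2HSV))
    q=P[(H>75)&(H<92)&(S>130)&(abs(P[...,2]-3)<4)]
    h=cv2.convexHull(q[:,:2].astype(np.float32))[:,0]
    f=lambda p:np.hypot(h[:,0]-p[0],h[:,1]-p[1])-p[2]
    s=least_squares(f,[*q[:,:2].mean(0),40],loss='soft_l1');print('teal circle',s.x.round(1),'z',np.median(q[:,2]).round(1),len(q));return s.x
E
python3 - <<'E'
from h import *
o=get_obs();st(o);r=read_camera('wrist');handle(r,o);c=teal(r);save('w5.png',r['img'])
print('go',tool(o,[c[0]/1000,c[1]/1000,.0402])+[.94,.97,0])
E
```

```text
{'t': np.float64(13.3333), 'ee_pos': array([0.4273, 0.2298, 0.1202]), 'eef_rot': array([ 3.000e-04,  9.742e-01,  2.255e-01, -1.000e-04]), 'contact_force': array([-0.0501,  0.4232, -0.9681]), 'width': np.float64(0.0248), 'gripper_force': np.float64(59.0311)} [ 0.e+00 -6.e-04 -1.e+00]
handle: n 1989 axis xy mm at grasp (tool) [-0.87 -0.97] tilt [-0.    -0.006] rms mm 0.37 zrange -0.05 -0.013
teal circle [473.3 255.6  38.9] z 3.6 5786
go [53.64 -2.03 80.  ]
```

View pics/w5.png

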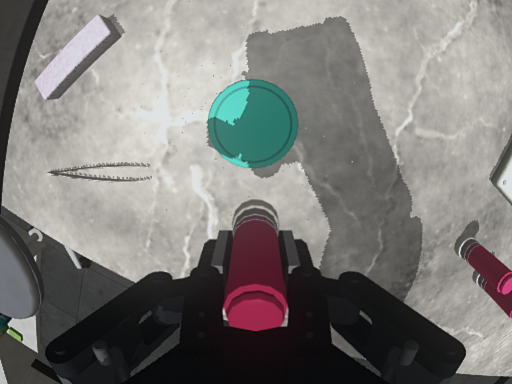

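The coaster is centred at (253,124) with a clear way ahead. I need +53.6 mm in x, −2 mm in y and 80 mm down. I go over it and stop about 6 mm above.

Emit:
apply_moves:
  motion: "0 2 0 0 0 0 0; 0 8 0 0 0 0 0; 0 17 -1 2 0 0 0; 0 27 -1 6 0 0 0; 0 37 -2 12 0 0 0; 0 46 -2 20 0 0 0; 0 51 -2 30 0 0 0; 0 53.5 -2 40 0 0 0; 0 53.5 -2 50 0 0 0; 0 53.5 -2 59 0 0 0; 0 53.5 -2 66 0 0 0; 0 53.5 -2 71 0 0 0; 0 53.5 -2 73 0 0 0; 0 53.5 -2 74 0 0 0; 0 53.5 -2 74 0 0 0; 0 53.5 -2 74 0 0 0; 0 53.5 -2 74 0 0 0"

```text
t: 14.8
ee_pos: [0.4746, 0.2561, 0.0467]
eef_rot: [-0.0, 0.974, 0.226, 0.0]
contact_force: [0.2, -0.4, -0.3]
width: 0.0247
gripper_force: 59.0
```

```bash
python3 - <<'E'
from h import *
o=get_obs();st(o);r=read_camera('wrist');handle(r,o);teal(r)
print('go',tool(o,[.4733,.2556,.0402])+[.94,.97,0])
E
```

```text
{'t': np.float64(14.8), 'ee_pos': array([0.4746, 0.2561, 0.0467]), 'eef_rot': array([-1.000e-04,  9.741e-01,  2.259e-01,  4.000e-04]), 'contact_force': array([ 0.1654, -0.3864, -0.2624]), 'width': np.float64(0.0247), 'gripper_force': np.float64(59.0312)} [ 8.e-04  4.e-04 -1.e+00]
handle: n 1989 axis xy mm at grasp (tool) [-0.86 -1.  ] tilt [ 0.001 -0.005] rms mm 0.34 zrange -0.05 -0.014
teal circle [473.8 255.8  38.9] z 3.5 5603
go [-0.36  0.87  6.5 ]
```

Emit:
apply_moves:
  motion: "0 0 0.5 1 0 0 0; 0 0 0.5 2 0 0 0; 0 0 0.5 3 0 0 0; 0 0 0.5 4 0 0 0; 0 0 0.5 5 0 0 0; 0 0 0.5 5.5 0 0 0; 0 0 0.5 6 0 0 0; 0 0 0.5 6.5 0 0 0; 0 0 0.5 6.5 0 0 0; 0 0 0.5 6.5 0 0 0; 0 0 0.5 6.5 0 0 0; 0 0 0.5 6.5 0 0 0"

```text
t: 15.85
ee_pos: [0.4745, 0.2555, 0.04]
eef_rot: [0.0, 0.974, 0.226, 0.0]
contact_force: [-2.1, -1.0, 5.1]
width: 0.0246
gripper_force: 59.3
```

The foot is seated on the coaster with light contact. I release and back off straight up.

Emit:
apply_moves:
  motion: "0 0 0 -0.3 0 0 0; 0.35 0 0 -0.3 0 0 0; 0.4 0 0 -0.3 0 0 0; 0.5 0 0 -0.3 0 0 0; 0.6 0 0 -0.3 0 0 0; 0.8 0 0 -0.3 0 0 0; 1 0 0 -0.3 0 0 0; 1 0 0 -0.3 0 0 0; 1 0 0 -0.3 0 0 0; 1 0 0 -0.3 0 0 0; 1 0 0 -0.3 0 0 0; 1 0 0 -0.3 0 0 0; 1 0 0 -0.3 0 0 0"

```text
t: 16.93
ee_pos: [0.4745, 0.2555, 0.0401]
eef_rot: [0.0, 0.974, 0.226, -0.0]
contact_force: [-0.4, 0.6, 0.8]
width: 0.0855
gripper_force: 0.0
```

Emit:
apply_moves:
  motion: "1 0 0 -3 0 0 0; 1 0 0 -10 0 0 0; 1 0 0 -20 0 0 0; 1 0 0 -34 0 0 0; 1 0 0 -50 0 0 0; 1 0 0 -66 0 0 0; 1 0 0 -82 0 0 0; 1 0 0 -98 0 0 0; 1 0 0 -114 0 0 0; 1 0 0 -128 0 0 0; 1 0 0 -138 0 0 0; 1 0 0 -145 0 0 0; 1 0 0 -150 0 0 0; 1 0 0 -150 0 0 0; 1 0 0 -150 0 0 0; 1 0 0 -150 0 0 0"

```text
t: 18.27
ee_pos: [0.474, 0.2552, 0.1894]
eef_rot: [0.0, 0.974, 0.226, -0.001]
contact_force: [-0.5, -1.0, 0.2]
width: 0.086
gripper_force: 0.0
```

```bash
python3 - <<'E'
from h import *
o=get_obs();st(o);r=read_camera('wrist');blobs(r);teal(r);a=read_camera('side')
b=read_camera('top');blobs(b,False)
f=lambda i:cv2.resize(i,(400,300));save('end.png',np.hstack([f(r['img']),f(a['img'])]))
E
```

```text
{'t': np.float64(18.2667), 'ee_pos': array([0.474 , 0.2552, 0.1894]), 'eef_rot': array([ 2.000e-04,  9.741e-01,  2.259e-01, -7.000e-04]), 'contact_force': array([-0.5078, -1.0478,  0.171 ]), 'width': np.float64(0.086), 'gripper_force': np.float64(0.0)} [-1.2e-03 -7.0e-04 -1.0e+00]
pink [464. 296.] 602 top mean [ 0.4593 -0.0592  0.0932] mid [ 0.4579 -0.0658  0.0921] ext [0.039 0.086 0.006]
teal [255. 157.] 2385 top mean [0.4806 0.2591 0.0036] mid [0.4749 0.2559 0.0035] ext [0.069 0.071 0.003]
lilac [492. 196.] 723 top mean [ 0.5892 -0.0548  0.0329] mid [ 0.5893 -0.057   0.032 ] ext [0.044 0.045 0.006]
teal circle [473.5 255.8  38.8] z 3.5 2367
pink [134. 200.] 108 top mean [0.4753 0.2535 0.0982] mid [0.475  0.2536 0.0979] ext [0.016 0.018 0.006]
teal [142. 205.] 398 top mean [0.4723 0.2492 0.0042] mid [0.476  0.254  0.0048] ext [0.07  0.068 0.007]
lilac [249. 160.] 176 top mean [ 0.5939 -0.06    0.0346] mid [ 0.5936 -0.06    0.035 ] ext [0.036 0.04  0.006]
```

View pics/end.png

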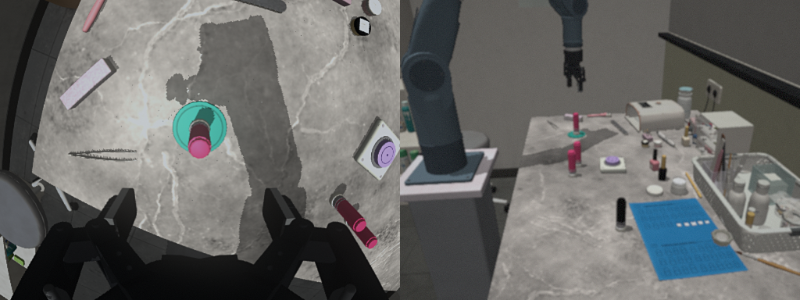

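The stamper stands upright at the middle of the coaster (wrist view (200,130); top at z 0.098, centred within about 1 mm). The other stampers haven't moved and the gripper is clear.

```bash
python3 -c "
from plant import *
print(job_done())"
```

```text
the job is handed in; nothing more can be done
None
```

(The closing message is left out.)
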